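Fit the keyed drive pulley to the leaning gearbox spindle

TASK

Pick up the keyed drive pulley (the smaller one with the tall hub), turn it so that its keyway matches the key on the gearbox's leaning spindle, and slide it gently down, feeling for the key without forcing it, until it sits fully home against the spindle's shoulder. Then let go of it and leave the other things on the bench where they are.

Things in the scene. Friction and masses are not known exactly. Their poses are not given: they have to be found in the camera images.
- pulley: keyed drive pulley, bare aluminium, about 0.45 kg, lying flat, hub up. Disc 100 mm diameter, 18 mm thick; on it a coaxial hub 46 mm in diameter, its top 50 mm above the underside: grip the hub. A low balance block (26 mm wide, top 24 mm above the underside) on the disc marks the +x side. Origin: centre of the underside; z along the bore, towards the hub.
- keyway (a point): point in the mouth of the pulley's keyway, at the hub's top, 50 mm above the pulley's origin and 15 mm out along its +x. The bore is 24 mm in diameter and goes right through; the keyway, 10 mm wide and reaching out to 17.5 mm from the axis, runs the bore's whole length on the pulley's +x side.
- gearbox: gearbox bolted down in a steel cradle, base plate 200 x 150 mm, about 0.16 m tall; cannot move. Its spindle leans 32 degrees from vertical towards the gearbox's -x side (roughly towards the robot). Origin on the bench, straight below the shoulder's centre.
- flange: round shoulder, 48 mm diameter, at the foot of the spindle, fixed to the gearbox. Origin: centre of the shoulder face, 130 mm above the bench; the pulley's underside comes to rest on this face. z: the spindle's axis, out of the gearbox; x: uphill side. These axes do not turn with the spindle.
- nose (a point): tip of the steel spindle, on its axis, 50 mm out from the shoulder. The spindle is 22 mm in diameter; its last 10 mm taper to 12 mm. The upper 24 mm carry no key, so a pulley not lined up slips over the nose and stops on the key, its underside 26 mm above the shoulder.
- key_side (a point): point on the shoulder's uphill edge, 24 mm from the axis. A key 8 mm wide, standing out to 16 mm from the spindle's axis, runs from the shoulder to 26 mm up. It points to this side give or take 40 degrees, differently each time; its angle is not given: look or feel for it. The spindle is braked and will not turn. The pulley passes the key within about 4 degrees.
- idler: plain idler pulley, bare aluminium, 110 mm diameter, 16 mm thick, low boss 22 mm high, round 18 mm hole and no keyway; larger and flatter than the keyed one; a bystander. Origin: centre of its underside.
- grease_jar: white jar, 64 mm diameter, 75 mm tall; bystander. Origin: centre of its underside.
- screwdriver: screwdriver, 200 mm, lying flat; bystander. Origin under its middle.
- wrench: open-end wrench, 170 mm, lying flat; bystander. Origin under its middle.
- bearing: steel bearing ring, 52 mm diameter, 15 mm high, lying flat; bystander. Origin: centre of its underside.
Mind the look-alikes: they are no part of the job. What is shaped like the pulley but turquoise or yellow is not meant.

How it is judged:
On the way:
1. the keyed pulley is lifted clear of the bench (height (world z) of pulley above 0.06 m and contact force between the fingers and pulley above 1 N), for 0.2 s.
At the end, for the whole second after the job is handed in: the keyed pulley, hub outwards, is on the spindle at rest with its underside within 4 mm of the shoulder, centred within 4 mm and square to the spindle within 4.5 degrees (only possible with the key in its keyway) (z of pulley in the frame of flange between -0.004 and 0.004 m and x of pulley in the frame of flange between -0.004 and 0.004 m and y of pulley in the frame of flange between -0.004 and 0.004 m and angle between the z axis of pulley and the z axis of flange, either way round below 0.08 rad and angle between pulley's own z axis and vertical below 1 rad and linear speed of pulley below 0.02 m/s); the robot touches nothing.
It fails at once if a bystander was shoved more than 30 mm (distance of any of idler, grease_jar, screwdriver, wrench, bearing from where it was at the start of the episode above 0.03 m).
It fails at once if the pulley was forced against the spindle or gearbox with more than 200 N, summed over their contacts (contact force between pulley and gearbox above 200 N).
It also fails if it takes over 58 s, if anything falls off the work surface, if the arm or the gripper's body presses on something with over 40 N, if the wrist force passes 120 N, or if a joint passes its speed limit or range.

ROBOT

A 6-joint arm with a two-finger parallel gripper is mounted at the origin on the work surface. World frame = base frame: x ahead of the robot, y to its left, z up, the work surface at z = 0. Lengths are in m, angles in rad, forces in N, time in s.
With the tool pointing down it reaches from about 0.375 to 0.9 m from the base axis. Payload 3.1 kg.
Tool frame: the origin (TCP) lies at the centre of the arm's flange, where the gripper is bolted on; the fingertips stand robot.tip_extent ahead of it and the grasp point (between the pads) lies 164 mm ahead of it (robot.tip_extent is the distance from the TCP to the fingertips, in m); z points along the fingers, y is the line along which they close (so a half turn about z gives the same grasp; the last joint's range is limited). The gripper opens to 87 mm and grips with 3 to 60 N. Pads are 19 mm wide; open, the fingers measure 117 mm over their backs; the gripper's body (75 mm by 190 mm) begins 51 mm behind the grasp point.
Start: joints at [-1.323, 0.527, 1.433, -0, 1.181, -0.178], TCP at [0.259, -0.569, 0.405] pointing down, gripper open.
Joint ranges: [-3.08, 3.08], [-0.75, 2.2], [0.22, 2.44], [-1.43, 4.57], [0, 2.65], [-2.85, 2.85]. Speed limits (rad/s): [2.79, 2.79, 3.14, 3.14, 3.14, 3.14].

INTERFACE

Orientations are given as a unit quaternion [x, y, z, w].
In Python, from rig import get_obs, camera, hand_in, cut_out, robot gives the robot as it stands.
- The arm moves only by the tool step_arm, never from a script. Its argument "rows" is a list of rows, each a list of 6 numbers: the shift along the world's x, y, z in m, then the turn, a rotation vector about the world's x, y, z in degrees. A call has 1 to 12 rows; each row shifts and turns the commanded pose from where the row before left it; what a row does not reach is not made up. A row lasts 1/8 s, in which the tool goes at most 62.5 mm and 10.7 degrees, less where a joint would pass 70% of its speed; a pose out of reach is approached as far as the arm can. A call is refused whole if a number of a shift passes 0.0625 or a number of a turn 10.7, either way. A call with a gripper value outside its range is refused whole. "jaw" is the finger opening in m, from 0 to 0.087, set as the call begins (left out, the last holds). The fingers move at their own pace and stop on an object; "squeeze" is the grip in N (left out, the last holds). Time passes only in rows, so rows that do not move let the fingers close. It gives the time, the measured TCP pose, the force, the opening and the grip force at its end, in the units of the state.
- get_obs(): the state, without advancing time (a new reading comes with each control period).
- camera(name): name is "scene" or "top" or "wrist"; returns a dict with "pixels" (480x640x3 uint8, blue, green, red), "depth" (480x640 float32, m along the optical axis (not along the pixel's ray), 0 where there is no reading), "fov_y" (degrees; the focal length in pixels is half the picture's height over the tangent of half this angle, whatever the lens; pixels are square), "cx", "cy" (the principal point, pixels), "k1" (the pictures are not rectified: a ray, as slopes to the right and down, at radius r is drawn at 1 + k1 r^2 times it, then the intrinsics apply), "extrinsics" (4x4, takes a point from camera to world coordinates); the wrist camera has in their place "mount" (4x4, takes a point from camera to tool coordinates, whose origin is the TCP and whose axes are the flange's). Camera axes: x right, y up, looking along -z (the intrinsics and any distortion apply to the point x, -y, -z); pixel columns grow to the right and rows downward; lengths in m; the calibration is good to about 2 mm. A picture is of the moment at which its call begins: read the wrist's pose just before it.
- hand_in(): hands the job in; it is judged then, once.
Trained networks look in the newest picture that a camera, given by its name, has taken for a name from the list of things; names that differ only in an ending like _2 or _b are one class to them, and where a whole thing is asked for, a point or a joint stands for the part that bears it (a point fixed in the world has none). Each returns a list of dicts, best first, with "confidence" (0 to 1); they miss things now and then, are a little off and sometimes report something else, mostly with a low value. They report only what shows in the picture. A call takes as long as a camera call. They do not tell look-alikes from the thing itself.
- cut_out(label, camera): "region" (480x640 bool, what is visible of it) and "extent" ([centre column, centre row, width, height] in pixels, round what is visible of it).
The state is a dict: "time": time; "q": joint angles; "joint_velocities": joint speeds; "joint_torque": joint torques, N m; "position": TCP position; "tool_rot": TCP orientation; "ft_force": force on the tool from outside, world axes, zero at the start; "moment": the same for the moment, N m; "grip_width": finger opening in m; "grip_force": force on a finger pad.
Only numpy, scipy, OpenCV 4.12 (cv2) and the standard library are available. Lean on these libraries where they do the work, as an engineer would, in place of code of your own. Each camera call takes 0.05 s, during which the arm holds its last target. There are 200 camera calls.

## Working session

There is one attempt and no reset: what is moved stays moved. The work goes in short steps, Python scripts to look and compute and a tool call to move; the robot and the scene stay as the last step left them, time stands still between calls to the robot, and variables do not carry over. Pictures are saved under pics/ and viewed, at most 10 in all, crops included, and the job is handed in when it is done.

Besides the shell and the picture viewer there is one more tool, called as name(argument=value, ...), one argument or row to a line, values as JSON. step_arm: Moves the arm, as the interface text tells. Its arguments: {"type":"object","properties":{"rows":{"type":"array"},"jaw":{"type":"number"},"squeeze":{"type":"number"}},"required":["rows"]}

```bash
ls; mkdir -p pics; cat > h.py <<'E'
import numpy as np, cv2, pickle
from scipy.spatial.transform import Rotation as R
from rig import get_obs, camera, hand_in, cut_out, robot
def snap(n):
    o=get_obs(); c=camera(n); c=dict(c)
    if n=='wrist':
        T=np.eye(4);T[:3,:3]=R.from_quat(o['tool_rot']).as_matrix();T[:3,3]=o['position']
        c['E']=T@np.array(c['mount'])
    else: c['E']=np.array(c['extrinsics'])
    c['f']=240/np.tan(np.radians(c['fov_y'])/2); return c
def ray(c,uv):
    uv=np.atleast_2d(np.array(uv,float)); f=c['f']
    K=np.array([[f,0,c['cx']],[0,f,c['cy']],[0,0,1]])
    return cv2.undistortPoints(uv.reshape(-1,1,2),K,np.array([c['k1'],0,0,0,0.])).reshape(-1,2)
def pts(c,uv,d=None):
    uv=np.atleast_2d(np.array(uv)); s=ray(c,uv)
    if d is None: d=c['depth'][uv[:,1].astype(int),uv[:,0].astype(int)]
    p=np.c_[s[:,0]*d,-s[:,1]*d,-d]
    return p@c['E'][:3,:3].T+c['E'][:3,3]
def proj(c,P):
    p=(np.atleast_2d(P)-c['E'][:3,3])@c['E'][:3,:3]; s=np.c_[p[:,0],-p[:,1]]/-p[:,2:]
    r2=(s**2).sum(1,keepdims=True); return s*(1+c['k1']*r2)*c['f']+[c['cx'],c['cy']]
E
python3 - <<'E'
from h import *
print(robot.tip_extent)
a=[]
for n in ('scene','top'):
    c=snap(n); pickle.dump(c,open(n+'.pkl','wb'));a.append(c['pixels'])
    print(n,c['fov_y'],c['k1'],c['E'].round(3).tolist())
    for l in ('pulley','gearbox','flange','nose','keyway','idler','grease_jar','screwdriver','wrench','bearing'):
        try:
            for r in cut_out(l,n)[:3]:
                v,u=np.nonzero(r['region']); P=pts(c,np.c_[u,v]); print(l,round(r['confidence'],2),np.round(r['extent']),np.median(P,0).round(3),P[:,2].max().round(3))
        except Exception as e: print(l,e)
    cv2.imwrite(f'pics/{n}.png',c['pixels'])
E
```

```text
pics
0.1822
scene 55.02843161155852 0.03393058988387072 [[0.375, -0.794, 0.479, 0.89], [0.927, 0.323, -0.191, -0.264], [-0.003, 0.516, 0.857, 0.877], [0.0, 0.0, 0.0, 1.0]]
pulley 0.83 [154. 241.  57.  42.] [ 0.285 -0.415  0.017] 0.877
pulley 0.62 [325. 250.  47.  46.] [ 0.442 -0.082  0.017] 0.877
pulley 0.61 [211. 203.  41.  42.] [ 0.24  -0.273  0.017] 0.877
gearbox 0.64 [461. 281.  93. 120.] [0.65  0.114 0.08 ] 0.877
flange 0.57 [471. 251.  26.  22.] [0.605 0.136 0.133] 0.877
nose 0.65 [472. 249.  27.  19.] [0.605 0.136 0.133] 0.877
keyway 0.91 [213. 204.  45.  38.] [ 0.24  -0.273  0.017] 0.877
keyway 0.7 [326. 251.  47.  41.] [ 0.442 -0.082  0.017] 0.877
keyway 0.65 [152. 242.  46.  40.] [ 0.286 -0.416  0.018] 0.877
idler 0.82 [261. 357.  57.  62.] [ 0.604 -0.283  0.013] 0.877
grease_jar 0.84 [368. 346.  36.  45.] [ 0.676 -0.096  0.073] 0.877
screwdriver 0.74 [368. 345.  33.  41.] [ 0.676 -0.096  0.073] 0.877
screwdriver 0.68 [416. 184.  12.  66.] [0.384 0.165 0.021] 0.877
wrench 0.55 [223. 280.  73.  39.] [ 0.425 -0.298  0.006] 0.877
bearing 0.8 [252. 238.  26.  24.] [ 0.348 -0.21
[... 460 characters left out ...]
9 0.136 0.133] 1.588
flange 0.43 [313. 257.  38.  40.] [ 0.425 -0.078  0.018] 1.588
nose 0.7 [214. 284.  38.  54.] [0.38  0.168 0.023] 1.588
nose 0.65 [226. 185.  19.  20.] [0.599 0.138 0.133] 1.588
nose 0.63 [318. 165.  25.  28.] [ 0.657 -0.088  0.072] 0.087
keyway 0.9 [387. 339.  32.  31.] [ 0.213 -0.268  0.019] 1.588
keyway 0.83 [314. 258.  38.  38.] [ 0.426 -0.075  0.018] 1.588
idler 0.57 [393. 197.  43.  38.] [ 0.597 -0.282  0.013] 1.588
idler 0.46 [226. 183.  16.  18.] [0.598 0.136 0.132] 1.588
grease_jar 0.66 [320. 166.  21.  27.] [ 0.657 -0.09   0.072] 0.087
screwdriver 0.58 [211. 285.  43.  57.] [0.381 0.166 0.022] 1.588
wrench 0.57 [383. 247.  12.  15.] [ 0.459 -0.261  0.007] 1.588
```

View pics/scene.png

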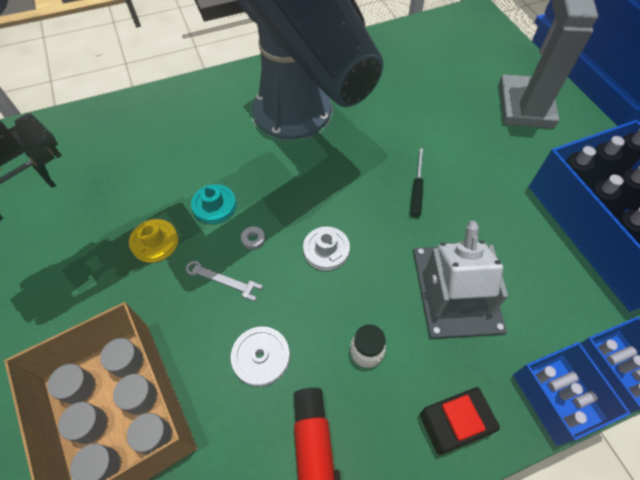

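View pics/top.png

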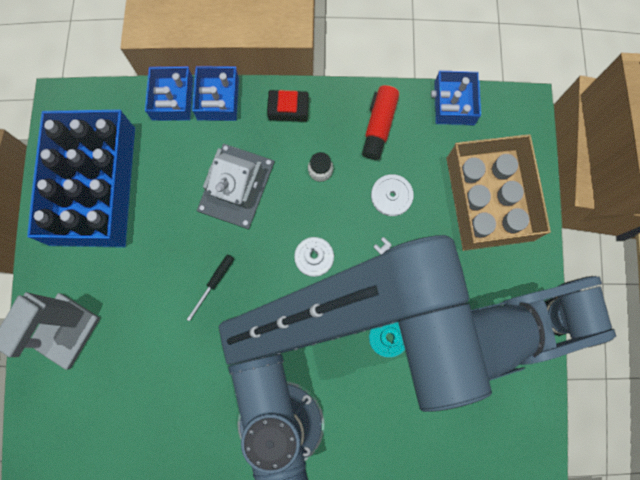

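Candidates in the scene view: yellow (152,241), turquoise (212,203), bare metal with a tall hub (326,249), and the large flat idler (260,356). The one at (326,249) fits: it is bare aluminium, smaller, and has a tall hub with a keyway. I'll confirm it with a wrist crop.

```bash
python3 - <<'E'
from h import *
o=get_obs();print(o['time'],R.from_quat(o['tool_rot']).as_matrix().round(3).tolist())
c=snap('wrist');print(c['fov_y'],c['k1'],np.array(c['mount']).round(3).tolist())
E
```

```text
1.1 [[0.91, 0.414, -0.0], [0.414, -0.91, 0.0], [0.0, -0.0, -1.0]]
59.81356786328553 0.005862402310058989 [[0.0, 0.96, 0.279, 0.076], [1.0, -0.0, -0.0, -0.001], [-0.0, 0.279, -0.96, 0.02], [0.0, 0.0, 0.0, 1.0]]
```

step_arm(
  rows=[
    [0.01,0.06,0,0,0,0],
    [0.01,0.06,0,0,0,0],
    [0.01,0.06,0,0,0,0],
    [0.01,0.06,0,0,0,0],
    [0.02,0.06,0,0,0,0],
    [0.02,0.06,0,0,0,0],
    [0.02,0.06,0,0,0,0],
    [0.02,0.05,0,0,0,0],
    [0,0,0,0,0,0],
    [0,0,0,0,0,0],
  ],
  jaw=0.087,
)

```text
time: 2.4
position: [0.3782, -0.1012, 0.405]
tool_rot: [0.977, 0.212, 0.0, 0.001]
ft_force: [-0.4, -0.2, -0.5]
grip_width: 0.0872
grip_force: 0.0
```

```bash
python3 - <<'E'
from h import *
c=snap('wrist');pickle.dump(c,open('w1.pkl','wb'));o=get_obs();print(o['time'],o['q'])
print(proj(c,[[0.435,-0.08,0.03],[.6,.136,.13]]))
for l in('pulley','keyway'):
  for r in cut_out(l,'wrist')[:3]:
    v,u=np.nonzero(r['region']);P=pts(c,np.c_[u,v]);print(l,r['confidence'],np.round(r['extent']),np.median(P,0).round(4))
cv2.imwrite('pics/w1.png',c['pixels'])
E
```

```text
2.45 [-5.50427753e-01  2.11670235e-01  1.98093824e+00 -5.25600099e-04
  9.48152605e-01  5.94614427e-01]
[[ 327.65305329  141.5459457 ]
 [  34.41485505 -423.97498168]]
pulley 0.66 [322. 142. 116. 120.] [ 0.4337 -0.0751  0.0176]
pulley 0.56 [411. 395.  97.  47.] [ 0.2443 -0.2555  0.0176]
keyway 0.95 [321. 140. 115. 124.] [ 0.4339 -0.0754  0.0176]
keyway 0.61 [413. 393.  99.  43.] [ 0.244  -0.2556  0.0175]
```

View pics/w1.png

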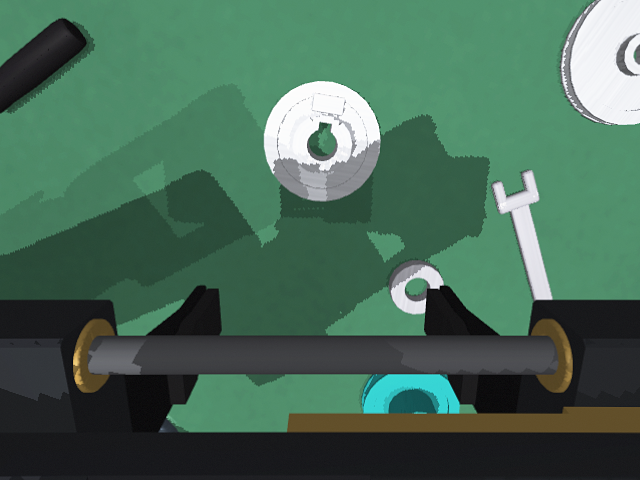

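The wrist view shows the bare aluminium pulley at (322,142), with its keyway and block towards (327,104). The turquoise one is at (411,395). I'll measure and crop it.

```bash
cat >> h.py <<'E'
def cloud(c,u0=0,u1=640,v0=0,v1=480):
    u,v=np.meshgrid(np.arange(u0,u1),np.arange(v0,v1)); uv=np.c_[u.ravel(),v.ravel()]
    P=pts(c,uv); ok=c['depth'][uv[:,1],uv[:,0]]>0; return P[ok],uv[ok]
E
python3 - <<'E'
from h import *
c=pickle.load(open('w1.pkl','rb'))
P,uv=cloud(c,250,400,60,220)
for lo,hi in((.012,.0205),(.021,.027),(.045,.056)):
    s=(P[:,2]>lo)&(P[:,2]<hi); q=P[s]
    (x,y),r=cv2.minEnclosingCircle(q[:,:2].astype(np.float32))
    print(lo,len(q),'enc',x,y,r,'mean',q.mean(0).round(4),'zmed',np.median(q[:,2]))
    if lo==.021: b=q
cv2.imwrite('pics/crop.png',cv2.resize(c['pixels'][70:215,250:400],None,fx=4,fy=4))
for n in('scene','top'):
    c=pickle.load(open(n+'.pkl','rb'))
    P,uv=cloud(c)
    s=(np.abs(P[:,0]-.61)<.2)&(np.abs(P[:,1]-.12)<.13)&(P[:,2]>.006)
    for lo,hi in((.006,.03),(.125,.2),(.15,.2)):
        q=P[s&(P[:,2]>lo)&(P[:,2]<hi)]; 
        print(n,lo,len(q),cv2.minAreaRect((q[:,:2]*1000).astype(np.float32)),q.mean(0).round(3),q[:,2].max())
    q=P[(np.hypot(P[:,0]-.434,P[:,1]+.075)<.08)&(P[:,2]>.045)&(P[:,2]<.06)]
    print(n,'hub',len(q),cv2.minEnclosingCircle(q[:,:2].astype(np.float32)),np.median(q[:,2]) if len(q) else 0)
E
```

```text
0.012 7592 enc 0.43133044242858887 -0.0764075294137001 0.05002446472644806 mean [ 0.4316 -0.0758  0.0165] zmed 0.016911028693737368
0.021 590 enc 0.445709228515625 -0.07231248170137405 0.026841575279831886 mean [ 0.4608 -0.0683  0.0238] zmed 0.02378362302806697
0.045 1915 enc 0.43153437972068787 -0.07615596801042557 0.023337339982390404 mean [ 0.4306 -0.0765  0.0498] zmed 0.04979721686302707
scene 0.006 3134 ((605.6439819335938, 140.73704528808594), (150.54364013671875, 385.67022705078125), 71.84800720214844) [0.648 0.109 0.012] 0.02985829513035576
scene 0.125 1596 ((606.9490356445312, 141.32345581054688), (92.62503051757812, 95.27900695800781), 70.3913345336914) [0.62  0.135 0.139] 0.17566968280393902
scene 0.15 228 ((581.3439331054688, 149.86338806152344), (20.8945369720459, 38.676395416259766), 87.45263671875) [0.581 0.149 0.163] 0.17566968280393902
scene hub 252 ((0.43072423338890076, -0.0778217688202858), 0.0238942913711071) 0.049331884166333384
top 0.006 2552 ((610.0811767578125, 120.13099670410156), (400.04718017578125, 259.3907165527344), 0.10061197727918625) [0.605 0.126 0.012] 0.02970758981097754
top 0.125 854 ((606.42138671875, 139.57664489746094), (96.4717025756836, 94.3365707397461), 71.62806701660156) [0.616 0.135 0.139] 0.1802510056872857
top 0.15 103 ((578.1753540039062, 149.0029296875), (21.639650344848633, 34.449981689453125), 61.42829132080078) [0.576 0.149 0.165] 0.1802510056872857
top hub 169 ((0.42895421385765076, -0.07612808048725128), 0.023478558287024498) 0.05008006319377367
```

View pics/crop.png

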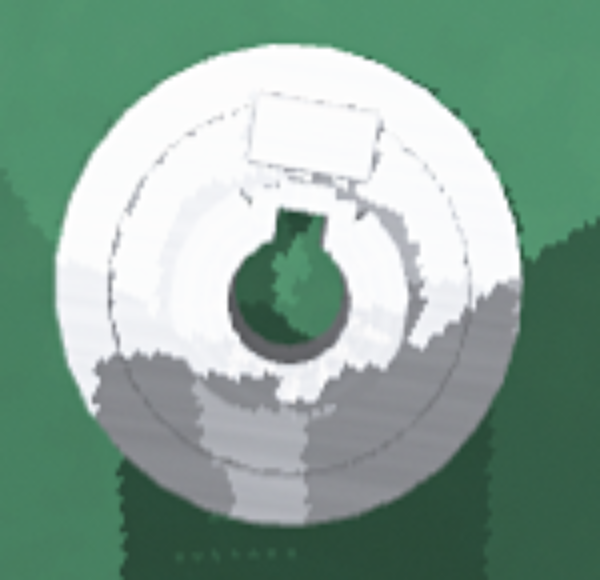

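Confirmed: it is bare aluminium, with the keyway at crop (300,228) and the balance block at (315,138). Next I'll plan a wrist view of the spindle key.

```bash
cat >> h.py <<'E'
def basis(z,x):
    z=np.array(z,float);z/=np.linalg.norm(z);x=np.array(x,float);x-=z*(x@z);x/=np.linalg.norm(x)
    return np.c_[x,np.cross(z,x),z]
def delta(p,M):
    o=get_obs(); d=(R.from_matrix(M)*R.from_quat(o['tool_rot']).inv()).as_rotvec(degrees=True)
    print('dpos',(np.array(p)-o['position']).round(4),'rot',d.round(2),np.linalg.norm(d).round(1))
def gb(yaw,O):
    a=np.radians(yaw);g=np.array([np.cos(a),np.sin(a),0]);t=np.radians(32);Z=np.array([0,0,1.])
    return np.array(O),np.cos(t)*Z-np.sin(t)*g,np.cos(t)*g+np.sin(t)*Z
E
python3 - <<'E'
from h import *
O,n,u=gb(-18.3,[.6,.138,.13])
delta(O+.29*n,basis(-n,u))
c=pickle.load(open('w1.pkl','rb'))
# keyway: void inside hub-top plane -> project pixels onto z=.0498
uu,vv=np.meshgrid(np.arange(300,345),np.arange(110,165));uv=np.c_[uu.ravel(),vv.ravel()]
P=pts(c,uv);C=c['E'][:3,3];Q=C+(P-C)*((.0498-C[2])/(P[:,2]-C[2]))[:,None]
r=Q[:,:2]-[.4314,-.0763];rr=np.hypot(*r.T);void=(P[:,2]<.044)
a=np.degrees(np.arctan2(r[:,1],r[:,0]));s=void&(rr>13)&(rr<17)
print(s.sum(),'keyway ang',np.median(a[s]),a[s].mean(),a[s].min(),a[s].max())
P,_=cloud(c,250,400,60,220);r=P[:,:2]-[.4314,-.0763];s=(P[:,2]>.0225)&(P[:,2]<.026)&(np.hypot(*r.T)>.028)
print('block',s.sum(),np.degrees(np.arctan2(*r[s].mean(0)[::-1])), cv2.minAreaRect((r[s]*1000).astype(np.float32)))
E
```

```text
dpos [ 0.0761  0.2886 -0.0289] rot [  1.74 -32.69 -41.47] 52.8<stdin>:7: RuntimeWarning: divide by zero encountered in divide
<stdin>:7: RuntimeWarning: invalid value encountered in multiply
  return _methods._mean(a, axis=axis, dtype=dtype,
  ret = ret.dtype.type(ret / rcount)
<stdin>:10: RuntimeWarning: Mean of empty slice.
Traceback (most recent call last):
ValueError: zero-size array to reduction operation minimum which has no identity
```

step_arm(
  rows=[
    [0.0127,0.0481,0,0.29,-5.45,-6.91],
    [0.0127,0.0481,0,0.29,-5.45,-6.91],
    [0.0127,0.0481,0,0.29,-5.45,-6.91],
    [0.0127,0.0481,-0.009,0.29,-5.45,-6.91],
    [0.0127,0.0481,-0.01,0.29,-5.45,-6.91],
    [0.0127,0.0481,-0.01,0.29,-5.45,-6.91],
    [0,0,0,0,0,0],
    [0,0,0,0,0,0],
  ],
)

```text
time: 3.55
position: [0.442, 0.1299, 0.3856]
tool_rot: [0.971, -0.089, 0.218, 0.047]
ft_force: [0.7, -0.3, 0.5]
grip_width: 0.087
grip_force: 0.0
```

```bash
python3 - <<'E' 2>/dev/null
from h import *
O,n,u=gb(-18.3,[.6,.138,.13])
delta(O+.29*n,basis(-n,u))
c=pickle.load(open('w1.pkl','rb'))
uu,vv=np.meshgrid(np.arange(300,345),np.arange(110,165));uv=np.c_[uu.ravel(),vv.ravel()]
P=pts(c,uv);ok=P[:,2]<.2;uv=uv[ok];P=P[ok];C=c['E'][:3,3];Q=C+(P-C)*((.0498-C[2])/(P[:,2]-C[2]))[:,None]
r=(Q[:,:2]-[.4314,-.0763])*1000;rr=np.hypot(*r.T);void=(P[:,2]<.044)
a=np.degrees(np.arctan2(r[:,1],r[:,0]));s=void&(rr>13.5)&(rr<17)
print(s.sum(),'keyway ang',np.median(a[s]),a[s].mean(),a[s].min(),a[s].max())
P,_=cloud(c,250,400,60,220);r=(P[:,:2]-[.4314,-.0763])*1000;s=(P[:,2]>.0225)&(P[:,2]<.026)&(np.hypot(*r.T)>28)
print('block',s.sum(),np.degrees(np.arctan2(*r[s].mean(0)[::-1])), cv2.minAreaRect((r[s]).astype(np.float32)))
o=get_obs();print(o['q'])
c=snap('wrist');pickle.dump(c,open('w2.pkl','wb'));cv2.imwrite('pics/w2.png',c['pixels'])
print(proj(c,[O,O+.05*n]))
E
```

```text
dpos [ 0.0121  0.0563 -0.0097] rot [ 1.31 -6.97 -7.  ] 10.0
61 keyway ang 15.534053216064605 15.555319504896689 -3.328982434813437 33.4884774157976
block 462 15.396506873026674 ((31.37786102294922, 8.592655181884766), (13.35290813446045, 25.873703002929688), 14.584756851196289)
[ 0.0882402   0.30232461  1.96544015 -0.36694922  0.48211065  2.1337051 ]
[[244.63644501 195.21878923]
 [227.17473081 220.02798904]]
```

View pics/w2.png

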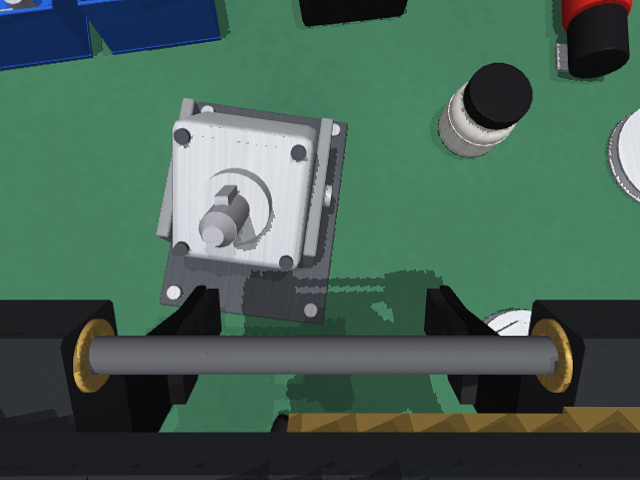

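The spindle tip is at (213,236), the shoulder around (240,210), and the key is visible at (227,193), pointing up. I'll finish the alignment and measure.

step_arm(
  rows=[
    [0.004,0.019,-0.003,0.4,-2.3,-2.3],
    [0.004,0.019,-0.003,0.4,-2.3,-2.3],
    [0.004,0.019,-0.003,0.5,-2.4,-2.4],
    [0,0,0,0,0,0],
    [0,0,0,0,0,0],
  ],
)

```text
time: 4.22
position: [0.4537, 0.187, 0.3768]
tool_rot: [0.949, -0.153, 0.273, 0.044]
ft_force: [-0.8, 0.4, -0.1]
grip_width: 0.0869
grip_force: 0.0
```

```bash
cat > meas.py <<'E'
from h import *
from scipy.optimize import least_squares
def measure(c,yaw=-18.3,O=(.6,.138,.13)):
    O,n,u=gb(yaw,O)
    P,uv=cloud(c); h=(P-O)@n; rad=np.linalg.norm(P-O-h[:,None]*n,axis=1)
    # spindle cylinder above key / beside the key: fit yaw + Ox,Oy with r=11 for h 28..39 ; cone excluded
    for it in range(4):
        h=(P-O)@n; w=P-O-h[:,None]*n; rad=np.linalg.norm(w,axis=1)
        s=(h>.028)&(h<.039)&(rad<.016); 
        f=(np.abs(h)<.006)&(rad>.0175)&(rad<.023)
        def res(x):
            o2,n2,_=gb(x[0],[x[1],x[2],.13]); hh=(P[s]-o2)@n2
            r=np.linalg.norm(P[s]-o2-hh[:,None]*n2,axis=1)-.011
            return np.r_[r*1000, (((P[f]-o2)@n2)*1000) ]
        x=least_squares(res,[yaw,O[0],O[1]],loss='soft_l1').x
        yaw=x[0]; O,n,u=gb(x[0],[x[1],x[2],.13])
    print('yaw,O',x.round(4),'n pts',s.sum(),f.sum(),'face h',np.median(((P[f]-O)@n)), 'cyl r', np.median(rad[s]))
    h=(P-O)@n; w=P-O-h[:,None]*n; rad=np.linalg.norm(w,axis=1); v=np.cross(n,u)
    ang=np.degrees(np.arctan2(w@v,w@u)); k=(h>.005)&(h<.030)&(rad>.0125)&(rad<.018)
    X=w@u*1000;Y=w@v*1000
    t=k&(h>.0235); print('key pts',k.sum(),'med ang',np.median(ang[k]),'top face',t.sum(),ang[t].mean(),np.median(ang[t]))
    kk=k&(rad>.0148)&(rad<.0168)&(h<.025); print('outer',kk.sum(),np.median(ang[kk]),cv2.minAreaRect(np.c_[X[k],Y[k]].astype(np.float32)))
    e=(np.abs(h)<.006)&(rad<.03)&(rad>.018)
    return O,n,u,v,P,h,X,Y,uv
E
python3 - <<'E'
from meas import *
o=get_obs();print(o['time'],o['q'].round(2) if hasattr(o['q'],'round') else o['q'],o['position'])
c=snap('wrist');pickle.dump(c,open('w3.pkl','wb'))
for f in ('w2','w3'):
    O,n,u,v,P,h,X,Y,uv=measure(pickle.load(open(f+'.pkl','rb')))
s=(np.abs(X)<35)&(np.abs(Y)<35)&(h>-.005)
print(np.histogram(h[s],bins=np.arange(-.005,.06,.003)))
a,b=proj(c,O+.02*n)[0].astype(int);g=c['pixels'][b-60:b+60,a-70:a+70];cv2.imwrite('pics/w3.png',cv2.resize(g,None,fx=5,fy=5))
E
```

```text
4.225 [ 0.23  0.36  1.92 -0.68  0.46  2.68] [0.45370981 0.18704778 0.37684679]
yaw,O [-18.292    0.593    0.1473] n pts 268 1230 face h -7.852046440510796e-05 cyl r 0.010878127830146946
key pts 249 med ang 3.956309173909736 top face 101 6.536209635631184 6.141160193316968
outer 136 5.545262230321418 ((14.004898071289062, 1.8120198249816895), (4.312378883361816, 8.414639472961426), 7.6580586433410645)
yaw,O [-18.2994   0.5929   0.1472] n pts 200 1195 face h -3.951734076726777e-05 cyl r 0.010850647181579458
key pts 197 med ang 7.442668825405814 top face 95 8.167438788320815 8.573840604517507
outer 109 6.9522562059873945 ((14.03431224822998, 1.9321577548980713), (4.1763482093811035, 8.136240005493164), 5.865878105163574)
(array([  58, 2087,  163,   33,   41,   42,   39,   48,   44,   52,  156,
         51,   58,   53,   96,  243,  210,  219,  344,    0,    0]), array([-0.005, -0.002,  0.001,  0.004,  0.007,  0.01 ,  0.013,  0.016,
        0.019,  0.022,  0.025,  0.028,  0.031,  0.034,  0.037,  0.04 ,
        0.043,  0.046,  0.049,  0.052,  0.055,  0.058]))
```

View pics/w3.png

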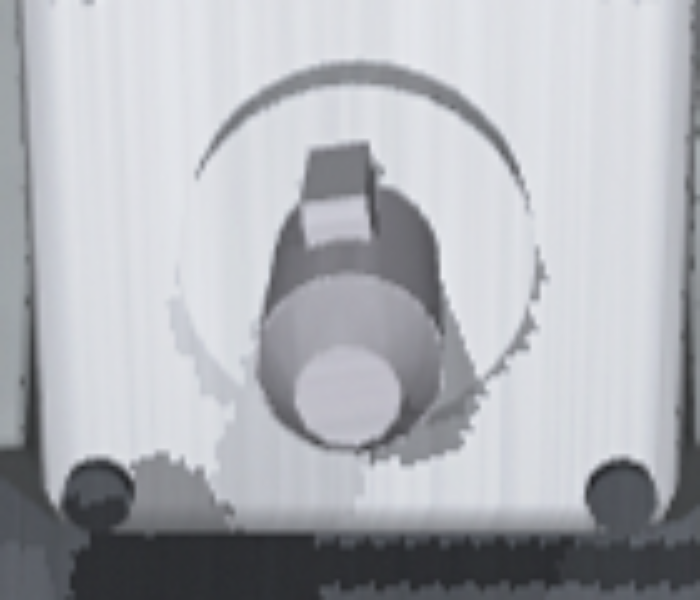

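```bash
python3 - <<'E'
from meas import *
c=pickle.load(open('w3.pkl','rb'));O,n,u,v,P,h,X,Y,uv=measure(c)
s=(h>.048)&(np.hypot(X,Y)<12);print('tip',cv2.minEnclosingCircle(np.c_[X[s],Y[s]].astype(np.float32)),h[s].max())
a=np.radians(15.4)
delta([.4313,-.0763,.26],basis([0,0,-1],[np.cos(a),np.sin(a),0]))
E
```

```text
yaw,O [-18.2994   0.5929   0.1472] n pts 200 1195 face h -3.951734076726777e-05 cyl r 0.010850647181579458
key pts 197 med ang 7.442668825405814 top face 95 8.167438788320815 8.573840604517507
outer 109 6.9522562059873945 ((14.03431224822998, 1.9321577548980713), (4.1763482093811035, 8.136240005493164), 5.865878105163574)
tip ((0.4202212691307068, 0.09255604445934296), 7.3567376136779785) 0.05157631378459989
dpos [-0.0224 -0.2633 -0.1169] rot [ 0.84 32.52 32.83] 46.2
```

step_arm(
  rows=[
    [-0.0028,-0.0329,0,0.105,4.065,4.1],
    [-0.0028,-0.0329,0,0.105,4.065,4.1],
    [-0.0028,-0.0329,0,0.105,4.065,4.1],
    [-0.0028,-0.0329,0,0.105,4.065,4.1],
    [-0.0028,-0.0329,-0.017,0.105,4.065,4.1],
    [-0.0028,-0.0329,-0.03,0.105,4.065,4.1],
    [-0.0028,-0.0329,-0.035,0.105,4.065,4.1],
    [-0.0028,-0.0329,-0.035,0.105,4.065,4.1],
    [0,0,0,0,0,0],
    [0,0,0,0,0,0],
  ],
)

```text
time: 5.52
position: [0.4328, -0.0605, 0.26]
tool_rot: [0.993, 0.117, 0.015, 0.005]
ft_force: [0.0, 0.8, 0.2]
grip_width: 0.0873
grip_force: 0.0
```

```bash
python3 - <<'E'
from h import *
a=np.radians(15.4)
delta([.4313,-.0763,.205],basis([0,0,-1],[np.cos(a),np.sin(a),0]));print(get_obs()['q'])
E
```

```text
dpos [-0.0015 -0.0158 -0.055 ] rot [0.31 1.82 1.97] 2.7
[-0.39767154  0.54938563  2.03182715  0.01356529  0.52894618  0.92720867]
```

step_arm(
  rows=[
    [-0.0015,-0.0158,0,0.31,1.82,1.97],
    [0,0,-0.0137,0,0,0],
    [0,0,-0.0137,0,0,0],
    [0,0,-0.0137,0,0,0],
    [0,0,-0.0139,0,0,0],
    [0,0,0,0,0,0],
    [0,0,0,0,0,0],
  ],
)

```text
time: 6.4
position: [0.4315, -0.076, 0.2046]
tool_rot: [0.991, 0.135, -0.0, 0.0]
ft_force: [-0.2, -0.7, 0.0]
grip_width: 0.0871
grip_force: 0.0
```

```bash
python3 - <<'E'
from h import *
a=np.radians(15.4)
delta([.4313,-.0763,.205],basis([0,0,-1],[np.cos(a),np.sin(a),0]))
E
```

```text
dpos [-0.0002 -0.0003  0.0004] rot [ 0.01 -0.05 -0.11] 0.1
```

step_arm(
  rows=[
    [0,0,0,0,0,0],
    [0,0,0,0,0,0],
    [0,0,0,0,0,0],
    [0,0,0,0,0,0],
    [0,0,0,0,0,0],
    [0,0,0,0,0,0],
    [0,0,0,0,0,0],
    [0,0,0,0,0,0],
  ],
  jaw=0.03,
  squeeze=50,
)

```text
time: 7.4
position: [0.4315, -0.0762, 0.2045]
tool_rot: [0.991, 0.135, -0.0, 0.0]
ft_force: [0.8, -0.2, 0.1]
grip_width: 0.0454
grip_force: 50.0
```

step_arm(
  rows=[
    [0,0,0.015,0,0,0],
    [0,0,0.03,0,0,0],
    [0,0,0.05,0,0,0],
    [0,0,0.05,0,0,0],
    [0,0,0.04,0,0,0],
    [0,0,0,0,0,0],
    [0,0,0,0,0,0],
  ],
)

```text
time: 8.28
position: [0.4305, -0.0757, 0.3882]
tool_rot: [0.991, 0.135, -0.002, -0.001]
ft_force: [0.1, 0.5, -3.1]
grip_width: 0.0454
grip_force: 50.0
```

```bash
python3 - <<'E'
from h import *
# pulley frame: grasp z above underside = .2046-.164 = .0406 ; assume pulley x = tool x
O,n,u=gb(-18.3,[.5929,.1472,.13]);v=np.cross(n,u);k=np.radians(7)
M=basis(-n,np.cos(k)*u+np.sin(k)*v)
delta(O+(.2046+.075)*n,M)
o=get_obs();print(o['q'],o['moment'],o['ft_force'])
E
```

```text
dpos [ 0.0217  0.2694 -0.0211] rot [ -2.88 -32.38 -26.11] 41.7
[-4.30643539e-01  3.02823558e-01  1.90199958e+00 -5.91729002e-04
  9.40928264e-01  8.69979987e-01] [0.06293829 0.06183561 0.02933691] [ 0.09300937  0.49240567 -3.10003509]
```

step_arm(
  rows=[
    [0.0022,0.0269,0,-0.288,-3.238,-2.611],
    [0.0022,0.0269,0,-0.288,-3.238,-2.611],
    [0.0022,0.0269,0,-0.288,-3.238,-2.611],
    [0.0022,0.0269,0,-0.288,-3.238,-2.611],
    [0.0022,0.0269,0,-0.288,-3.238,-2.611],
    [0.0022,0.0269,0,-0.288,-3.238,-2.611],
    [0.0022,0.0269,0,-0.288,-3.238,-2.611],
    [0.0022,0.0269,0,-0.288,-3.238,-2.611],
    [0.0022,0.0269,0,-0.288,-3.238,-2.611],
    [0.0022,0.0269,0,-0.288,-3.238,-2.611],
    [0,0,0,0,0,0],
    [0,0,0,0,0,0],
  ],
)

```text
time: 9.78
position: [0.4526, 0.1924, 0.3874]
tool_rot: [0.957, -0.095, 0.267, 0.063]
ft_force: [-0.2, 0.3, -3.4]
grip_width: 0.0455
grip_force: 50.0
```

```bash
cat > tgt.py <<'E'
from h import *
O,n,u=gb(-18.3,[.5929,.1472,.13]);v=np.cross(n,u);k=np.radians(7)
M=basis(-n,np.cos(k)*u+np.sin(k)*v)
def status():
    o=get_obs();p=np.array(o['position'])-O-n*.2046;T=R.from_quat(o['tool_rot']).as_matrix()
    F=np.array(o['ft_force']);x=T[:,0]
    print('t',o['time'],'h',(p@n*1000).round(2),'u,v mm',(p@u*1000).round(2),(p@v*1000).round(2),'tilt',np.degrees(np.arccos(min(1,-T[:,2]@n))).round(2),'key ang',np.degrees(np.arctan2(x@v,x@u)).round(2),'F nuv',(F@n).round(1),(F@u).round(1),(F@v).round(1),'Mz',(np.array(o['moment'])@n).round(2),'q',np.round(o['q'],2),'grip',o['grip_width'],o['grip_force'])
E
python3 - <<'E'
from tgt import *
status();delta(O+(.2046+.075)*n,M)
# look at the held pulley: wrist cloud -> tool frame
c=snap('wrist');pickle.dump(c,open('w4.pkl','wb'));o=get_obs()
cv2.imwrite('pics/w4.png',c['pixels'])
P,uv=cloud(c);T=R.from_quat(o['tool_rot']).as_matrix();Q=(P-o['position'])@T*1000
s=(np.hypot(Q[:,0],Q[:,1])<60)&(Q[:,2]>150)&(Q[:,2]<210)
print(s.sum(),np.histogram(Q[s][:,2],bins=np.arange(150,210,4)))
E
```

```text
t 9.775 h 91.84 u,v mm 11.42 -1.15 tilt 0.31 key ang 7.1 F nuv -2.7 -2.1 0.2 Mz -0.04 q [ 0.25  0.35  1.91 -0.65  0.5   2.53] grip 0.04548818720525238 49.9999196772842
dpos [-0.0004  0.0013 -0.0203] rot [ 0.22 -0.23  0.06] 0.3
30251 (array([ 1031,  5194,   740,   680,   634,   616,   602,  2767,  2142,
       13193,  1669,   134,   584,   265]), array([150, 154, 158, 162, 166, 170, 174, 178, 182, 186, 190, 194, 198,
       202, 206]))
```

View pics/w4.png

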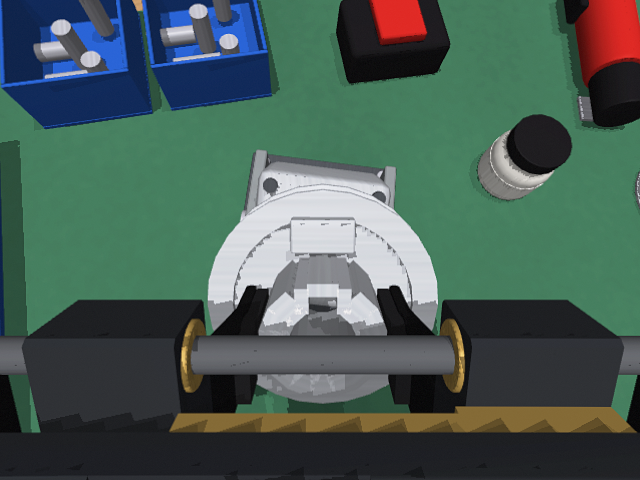

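The pulley is held square: the disc is centred at about (322,295), and the block at (323,236) lines up with tool x. Checking its tilt and angle in the tool frame.

```bash
python3 - <<'E'
from tgt import *
c=pickle.load(open('w4.pkl','rb'));o=get_obs()
P,uv=cloud(c);T=R.from_quat(o['tool_rot']).as_matrix();Q=(P-o['position'])@T*1000
r=np.hypot(Q[:,0],Q[:,1])
s=(r<49)&(r>38)&(Q[:,2]>183)&(Q[:,2]<190)&(Q[:,0]>-20)
A=np.c_[Q[s][:,:2],np.ones(s.sum())];z=Q[s][:,2];co=np.linalg.lstsq(A,z,rcond=None)[0];print('plane',co,np.degrees(co[:2]),np.std(z-A@co))
e=Q[(r<56)&(Q[:,2]>183)&(Q[:,2]<190)][:,:2];print('disc',cv2.minEnclosingCircle(e.astype(np.float32)))
b=Q[(Q[:,2]>178)&(Q[:,2]<183)&(r<42)&(r>25)&(Q[:,0]>20)&(abs(Q[:,1])<17)];print('block',len(b),np.median(b,0),cv2.minAreaRect(b[:,:2].astype(np.float32)))
E
```

```text
plane [-7.74055448e-04 -1.46735119e-03  1.86776440e+02] [-0.04435011 -0.08407303] 0.771471840791885
disc ((-1.1910985708236694, -0.7024835348129272), 50.47329330444336)
block 2184 [ 31.92588268  -0.81337822 180.76925657] ((31.46182632446289, -0.6434917449951172), (14.238879203796387, 26.06092071533203), 0.05733510106801987)
```

```bash
cat >> tgt.py <<'E'
Oc=O+.0006*u-.0007*v
E
python3 - <<'E'
from tgt import *
delta(Oc+(.2046+.058)*n,M);print('n',n.round(4),'u',u.round(4),'v',v.round(4))
E
```

```text
dpos [ 0.0082 -0.002  -0.0349] rot [ 0.21 -0.15  0.11] 0.3
n [-0.5031  0.1664  0.848 ] u [ 0.8052 -0.2663  0.5299] v [0.314  0.9494 0.    ]
```

step_arm(
  rows=[
    [0.0021,-0.0005,-0.0087,0.05,-0.04,0.03],
    [0.0021,-0.0005,-0.0087,0.05,-0.04,0.03],
    [0.002,-0.0005,-0.0087,0.05,-0.04,0.03],
    [0.002,-0.0005,-0.0088,0.05,-0.04,0.03],
    [0,0,0,0,0,0],
    [0,0,0,0,0,0],
  ],
)

```text
time: 10.58
position: [0.4618, 0.1909, 0.3546]
tool_rot: [0.956, -0.094, 0.271, 0.059]
ft_force: [-0.0, 0.2, -3.8]
grip_width: 0.0454
grip_force: 50.0
```

```bash
python3 - <<'E'
from tgt import *
status();delta(Oc+(.2046+.045)*n,M)
E
```

```text
t 10.575 h 59.14 u,v mm 1.8 0.31 tilt 0.31 key ang 6.98 F nuv -3.1 -2.1 0.2 Mz -0.04 q [ 0.24  0.41  1.93 -0.76  0.42  2.65] grip 0.04537544621613402 50.0000328002352
dpos [ 0.0058 -0.003  -0.0126] rot [-0.06  0.3  -0.07] 0.3
```

Joint 6 is at 2.65 and rising, with its limit at 2.85. I'll fit the kinematics from the logged poses and predict the joints at home before descending.

```bash
cat > kin.py <<'E'
from tgt import *
from scipy.optimize import least_squares
Q=np.array([[-1.323,.527,1.433,0,1.181,-.178],[-.55043,.21167,1.98094,-.0005,.94815,.59461],[.0882402,.30232461,1.96544015,-.36694922,.48211065,2.1337051],
[-.43064,.302824,1.902,-.00059,.940928,.86998],[-.39767,.549386,2.031827,.013565,.528946,.927209]])
X=np.array([[.259,-.569,.405],[.3782,-.1012,.405],[.442,.1299,.3856],[.4305,-.0757,.3882],[.4328,-.0605,.26]])
QT=[[.977,.212,0,.001],[.971,-.089,.218,.047],[.991,.135,-.002,-.001]]
def rot(q): return R.from_euler('ZYZYZ',[q[0],q[1]+q[2],q[3],q[4],q[5]])
def fk(q,p):
    a2,a3,a1,d1,L,d=p
    c,s=np.cos(q[0]),np.sin(q[0]); rr=a1+a2*np.sin(q[1])+a3*np.sin(q[1]+q[2])
    w=np.array([c*rr-s*d,s*rr+c*d,d1+a2*np.cos(q[1])+a3*np.cos(q[1]+q[2])])
    return w+L*rot(q).as_matrix()[:,2]
p=least_squares(lambda p:np.concatenate([fk(q,p)-x for q,x in zip(Q,X)]),[.5,.5,0,.4,.1,.11]).x
res=[np.linalg.norm(fk(q,p)-x)*1000 for q,x in zip(Q,X)]
C=rot(Q[2]).inv()*R.from_quat(QT[1])   # fixed tool rotation
def ik(pos,M,q0):
    f=lambda q:np.r_[(fk(q,p)-pos)*10,((rot(q)*C).inv()*R.from_matrix(M)).as_rotvec()]
    r=least_squares(f,q0);return r.x,r.cost
E
python3 - <<'E'
from kin import *
o=get_obs();print(p.round(4),np.round(res,1),'C',C.as_rotvec(degrees=True).round(1),'now',(fk(o['q'],p)-o['position'])*1000,((rot(o['q'])*C).inv()*R.from_quat(o['tool_rot'])).as_rotvec(degrees=True).round(2))
q=np.array(o['q'])
for flip in (1,-1):
    MM=basis(-n,flip*M[:,0]);qq=q.copy()
    if flip<0: qq[5]-=np.pi
    for h in (.058,.03,.01,0,-.002):
        qq,cst=ik(Oc+(.2046+h)*n,MM,qq);print(flip,h,qq.round(3),cst)
E
```

```text
Traceback (most recent call last):
  File "kin.py", line 13, in <module>
    p=least_squares(lambda p:np.concatenate([fk(q,p)-x for q,x in zip(Q,X)]),[.5,.5,0,.4,.1,.11]).x
      ~~~~~~~~~~~~~^^^^^^^^^^^^^^^^^^^^^^^^^^^^^^^^^^^^^^^^^^^^^^^^^^^^^^^^^^^^^^^^^^^^^^^^^^^^^^
  File "kin.py", line 13, in <lambda>
    p=least_squares(lambda p:np.concatenate([fk(q,p)-x for q,x in zip(Q,X)]),[.5,.5,0,.4,.1,.11]).x
                                             ~~^^^^^
  File "kin.py", line 12, in fk
    return w+L*rot(q).as_matrix()[:,2]
               ~~~^^^
  File "kin.py", line 7, in rot
    def rot(q): return R.from_euler('ZYZYZ',[q[0],q[1]+q[2],q[3],q[4],q[5]])
                       ~~~~~~~~~~~~^^^^^^^^^^^^^^^^^^^^^^^^^^^^^^^^^^^^^^^^^
  File "scipy/spatial/transform/_rotation.pyx", line 1413, in scipy.spatial.transform._rotation.Rotation.from_euler
ValueError: Expected axis specification to be a non-empty string of upto 3 characters, got ZYZYZ
```

```bash
sed -i "s/^def rot.*/def rot(q): return R.from_euler('ZYZ',[q[0],q[1]+q[2],q[3]])*R.from_euler('YZ',[q[4],q[5]])/" kin.py
cat > ikq.py <<'E'
from kin import *
o=get_obs();print(p.round(4),np.round(res,1),'C',C.as_rotvec(degrees=True).round(1),'now',(fk(o['q'],p)-o['position'])*1000,((rot(o['q'])*C).inv()*R.from_quat(o['tool_rot'])).as_rotvec(degrees=True).round(2))
q=np.array(o['q'])
for flip in (1,-1):
    MM=basis(-n,flip*M[:,0]);qq=q.copy()
    if flip<0: qq[5]-=np.pi
    for h in (.058,.03,.01,0,-.002):
        qq,cst=ik(Oc+(.2046+h)*n,MM,qq);print(flip,h,qq.round(3),cst)
E
python3 ikq.py
```

```text
[ 0.5591  0.3878 -0.0543  0.1927  0.1048  0.1106] [35.   4.9  3.7  4.  34.2] C [ 0.  0. 90.] now [ 1.04840162  5.17973303 -7.61185367] [-0.02 -0.   -0.04]
1 0.058 [ 0.226  0.398  1.929 -0.733  0.424  2.61 ] 1.24527259826676e-28
1 0.03 [ 0.209  0.445  1.93  -0.802  0.382  2.672] 5.0880817396812596e-20
1 0.01 [ 0.198  0.479  1.928 -0.858  0.354  2.723] 4.253692454322352e-22
1 0 [ 0.192  0.496  1.926 -0.888  0.341  2.751] 9.72523272380109e-27
1 -0.002 [ 0.191  0.499  1.926 -0.894  0.339  2.757] 1.8777117872918836e-19
-1 0.058 [ 0.226  0.398  1.929 -0.732  0.424 -0.532] 4.2900161733598593e-29
-1 0.03 [ 0.209  0.445  1.93  -0.801  0.381 -0.47 ] 5.197290190740647e-20
-1 0.01 [ 0.198  0.479  1.928 -0.857  0.354 -0.419] 4.322119223270917e-22
-1 0 [ 0.192  0.496  1.927 -0.888  0.341 -0.391] 9.352051259392429e-27
-1 -0.002 [ 0.191  0.499  1.926 -0.894  0.338 -0.385] 1.90428843435968e-19
```

```bash
python3 - <<'E'
s=open('kin.py').read()
s=s.replace("a2,a3,a1,d1,L,d=p","a2,a3,a1,d1,L,d,ph=p").replace("a3*np.sin(q[1]+q[2])","a3*np.sin(q[1]+q[2]+ph)").replace("a3*np.cos(q[1]+q[2])","a3*np.cos(q[1]+q[2]+ph)").replace(".1,.11]).x",".1,.11,0]).x")
s=s.replace("p=least","o=get_obs();Q=np.vstack([Q,o['q'],[.23,.36,1.92,-.68,.46,2.68],[.25,.35,1.91,-.65,.5,2.53]]);X=np.vstack([X,o['position'],[.4537,.18705,.37685],[.4526,.1924,.3874]])\np=least")
open('kin.py','w').write(s)
E
python3 ikq.py
```

```text
[ 0.5893  0.4085 -0.0008  0.2736  0.1232  0.1113  0.2836] [0.3 0.4 0.5 0.4 0.3 0.4 3.1 3.4] C [ 0.  0. 90.] now [-0.16159665  0.28077296  0.13273582] [-0.02 -0.   -0.04]
1 0.058 [ 0.236  0.414  1.929 -0.762  0.417  2.65 ] 4.224319231073238e-20
1 0.03 [ 0.219  0.469  1.926 -0.843  0.373  2.725] 2.211842868330597e-19
1 0.01 [ 0.207  0.508  1.921 -0.909  0.345  2.785] 1.4273124171662602e-21
1 0 [ 0.201  0.528  1.918 -0.945  0.332  2.818] 2.355999301045972e-26
1 -0.002 [ 0.2    0.532  1.917 -0.952  0.329  2.825] 4.415372370372025e-19
-1 0.058 [ 0.236  0.414  1.93  -0.762  0.417 -0.492] 3.7945650165205123e-20
-1 0.03 [ 0.219  0.469  1.926 -0.843  0.372 -0.417] 2.2613959731639366e-19
-1 0.01 [ 0.207  0.508  1.921 -0.909  0.344 -0.356] 1.4710824886626466e-21
-1 0 [ 0.201  0.528  1.918 -0.944  0.331 -0.324] 2.476681885755809e-26
-1 -0.002 [ 0.2    0.532  1.917 -0.952  0.329 -0.317] 4.486263355704834e-19
```

Home puts q6 at 2.82, which is tight. I'll engage the key with this grasp, stop a few mm above home, and let it slide down the rest when released, pushing lightly if needed.

step_arm(
  rows=[
    [0.002,-0.001,-0.0042,-0.02,0.1,-0.02],
    [0.0019,-0.001,-0.0042,-0.02,0.1,-0.02],
    [0.0019,-0.001,-0.0042,-0.02,0.1,-0.03],
    [0,0,0,0,0,0],
  ],
)

```text
time: 11.08
position: [0.4675, 0.1877, 0.3415]
tool_rot: [0.957, -0.095, 0.268, 0.061]
ft_force: [0.2, 0.2, -3.2]
grip_width: 0.0455
grip_force: 50.0
```

```bash
python3 - <<'E'
from tgt import *
status();delta(Oc+(.2046+.030)*n,M)
E
```

```text
t 11.075 h 44.61 u,v mm 0.37 -0.9 tilt 0.06 key ang 7.0 F nuv -2.8 -1.6 0.3 Mz -0.05 q [ 0.23  0.44  1.93 -0.8   0.4   2.68] grip 0.045511359338402876 50.00012972177501
dpos [ 0.0076 -0.0023 -0.0123] rot [ 0.01 -0.06  0.02] 0.1
```

No contact, and it is well centred. Continuing.

step_arm(
  rows=[
    [0.0019,-0.0006,-0.0031,0,0,0],
    [0.0019,-0.0006,-0.0031,0,0,0],
    [0.0019,-0.0006,-0.0031,0,0,0],
    [0.0019,-0.0006,-0.0031,0,0,0],
    [0,0,0,0,0,0],
  ],
)

```text
time: 11.7
position: [0.4752, 0.1854, 0.3293]
tool_rot: [0.957, -0.095, 0.269, 0.06]
ft_force: [-0.1, -0.7, -2.9]
grip_width: 0.0456
grip_force: 50.0
```

```bash
python3 - <<'E'
from tgt import *
status();delta(Oc+(.2046+.022)*n,M)
E
```

```text
t 11.7 h 29.99 u,v mm 0.68 -0.73 tilt 0.04 key ang 7.0 F nuv -2.5 -1.4 -0.7 Mz -0.05 q [ 0.22  0.47  1.93 -0.84  0.37  2.72] grip 0.04563289449407525 50.0000822695074
dpos [ 0.004  -0.0013 -0.0068] rot [ 0.   -0.03  0.02] 0.0
```

step_arm(
  rows=[
    [0.0005,-0.0002,-0.00085,0,0,0],
    [0.0005,-0.0002,-0.00085,0,0,0],
    [0.0005,-0.0002,-0.00085,0,0,0],
    [0.0005,-0.0002,-0.00085,0,0,0],
    [0.0005,-0.0001,-0.00085,0,0,0],
    [0.0005,-0.0001,-0.00085,0,0,0],
    [0,0,0,0,0,0],
  ],
)

```text
time: 12.58
position: [0.4781, 0.1844, 0.3244]
tool_rot: [0.957, -0.095, 0.269, 0.06]
ft_force: [-0.9, -0.1, -3.9]
grip_width: 0.0455
grip_force: 50.0
```

```bash
python3 - <<'E'
from tgt import *
status();delta(Oc+(.2046+.016)*n,M)
E
```

```text
t 12.575 h 24.25 u,v mm 0.69 -0.69 tilt 0.01 key ang 6.99 F nuv -2.9 -2.8 -0.4 Mz -0.01 q [ 0.22  0.48  1.92 -0.86  0.36  2.74] grip 0.045450519486312874 49.99995212921931
dpos [ 0.0041 -0.0014 -0.007 ] rot [ 0.   -0.01  0.01] 0.0
```

No contact force at 24 mm. Another 4 mm, slowly.

step_arm(
  rows=[
    [0.0005,-0.0002,-0.00085,0,0,0],
    [0.0005,-0.0002,-0.00085,0,0,0],
    [0.0005,-0.0002,-0.00085,0,0,0],
    [0.0005,-0.0002,-0.00085,0,0,0],
    [0,0,0,0,0,0],
  ],
)

```text
time: 13.2
position: [0.4801, 0.1836, 0.321]
tool_rot: [0.957, -0.095, 0.269, 0.06]
ft_force: [-0.6, 0.0, -4.1]
grip_width: 0.0456
grip_force: 50.0
```

```bash
python3 - <<'E'
from tgt import *
status();delta(Oc+(.2046+.008)*n,M)
E
```

```text
t 13.2 h 20.22 u,v mm 0.68 -0.86 tilt 0.02 key ang 7.0 F nuv -3.2 -2.7 -0.2 Mz -0.09 q [ 0.21  0.49  1.92 -0.87  0.36  2.75] grip 0.045564977268400246 49.99995136055077
dpos [ 0.0061 -0.0019 -0.0104] rot [ 0.   -0.02  0.01] 0.0
```

The key has entered the keyway without force. Continuing.

step_arm(
  rows=[
    [0.001,-0.0003,-0.0017,0,0,0],
    [0.001,-0.0003,-0.0017,0,0,0],
    [0.001,-0.0003,-0.0017,0,0,0],
    [0.001,-0.0003,-0.0017,0,0,0],
    [0.001,-0.0003,-0.0017,0,0,0],
    [0.001,-0.0003,-0.0017,0,0,0],
    [0,0,0,0,0,0],
  ],
)

```text
time: 14.08
position: [0.4861, 0.1818, 0.3107]
tool_rot: [0.957, -0.095, 0.269, 0.06]
ft_force: [-0.3, -0.4, -2.2]
grip_width: 0.0456
grip_force: 50.0
```

```bash
python3 - <<'E'
from tgt import *
status();delta(Oc+(.2046+.003)*n,M)
E
```

```text
t 14.075 h 8.17 u,v mm 0.56 -0.68 tilt 0.03 key ang 7.0 F nuv -1.8 -1.3 -0.5 Mz -0.0 q [ 0.21  0.51  1.92 -0.91  0.34  2.79] grip 0.04557103252983321 49.9999281870987
dpos [ 0.0026 -0.0009 -0.0044] rot [ 0.   -0.02  0.01] 0.0
```

step_arm(
  rows=[
    [0.0005,-0.0002,-0.00085,0,0,0],
    [0.0005,-0.0002,-0.00085,0,0,0],
    [0.0005,-0.0002,-0.00085,0,0,0],
    [0.0005,-0.0002,-0.00085,0,0,0],
    [0.0005,-0.0001,-0.00085,0,0,0],
    [0.0005,-0.0001,-0.00085,0,0,0],
    [0,0,0,0,0,0],
  ],
)

```text
time: 14.95
position: [0.4891, 0.1808, 0.3057]
tool_rot: [0.957, -0.095, 0.269, 0.06]
ft_force: [0.4, -0.3, -4.2]
grip_width: 0.0454
grip_force: 50.0
```

```bash
python3 - <<'E'
from tgt import *
status();delta(Oc+(.2046+.0)*n,M)
E
```

```text
t 14.95 h 2.25 u,v mm 0.56 -0.68 tilt 0.02 key ang 6.99 F nuv -3.8 -1.8 -0.1 Mz -0.04 q [ 0.2   0.52  1.92 -0.94  0.33  2.81] grip 0.04544537895877142 50.000116396622616
dpos [ 0.0012 -0.0004 -0.0019] rot [-0.   -0.02  0.01] 0.0
```

step_arm(
  rows=[
    [0,0,0,0,0,0],
    [0,0,0,0,0,0],
    [0,0,0,0,0,0],
    [0,0,0,0,0,0],
    [0,0,0,0,0,0],
    [0,0,0,0,0,0],
  ],
  jaw=0.087,
)

```text
time: 15.7
position: [0.4891, 0.1809, 0.3058]
tool_rot: [0.957, -0.095, 0.269, 0.06]
ft_force: [-0.4, 0.7, 0.4]
grip_width: 0.0861
grip_force: 0.0
```

step_arm(
  rows=[
    [-0.005,0.0017,0.0085,0,0,0],
    [-0.01,0.0033,0.017,0,0,0],
    [-0.01,0.0033,0.017,0,0,0],
    [-0.01,0.0033,0.017,0,0,0],
    [-0.01,0.0033,0.017,0,0,0],
    [-0.01,0.0033,0.017,0,0,0],
    [0,0,0,0,0,0],
    [0,0,0,0,0,0],
  ],
)

```text
time: 16.7
position: [0.4339, 0.199, 0.3992]
tool_rot: [0.957, -0.095, 0.269, 0.06]
ft_force: [0.3, -0.8, -0.3]
grip_width: 0.087
grip_force: 0.0
```

```bash
python3 - <<'E'
from tgt import *
status()
c=snap('wrist');cv2.imwrite('pics/w5.png',c['pixels'])
P,uv=cloud(c);h=(P-O)@n*1000;X=(P-O)@u*1000;Y=(P-O)@v*1000;r=np.hypot(X,Y)
s=(r<48)&(r>40)&(h>8)&(h<30)
A=np.c_[X[s],Y[s],np.ones(s.sum())];co=np.linalg.lstsq(A,h[s],rcond=None)[0];print('disc top (18 expected)',co[2],'tilt deg',np.degrees(co[:2]),s.sum(),np.std(h[s]-A@co))
e=(r<56)&(h>15)&(h<21);print(cv2.minEnclosingCircle(np.c_[X[e],Y[e]].astype(np.float32)))
t=(r<23)&(h>44)&(h<56);print('hub top',np.median(h[t]),'tip max',h[r<8].max())
E
```

```text
t 16.7 h 112.31 u,v mm 0.88 -0.71 tilt 0.01 key ang 7.0 F nuv -0.5 0.3 -0.7 Mz -0.02 q [ 0.27  0.31  1.92 -0.64  0.52  2.54] grip 0.08703312234178077 0.0
disc top (18 expected) 17.96446526606602 tilt deg [ 0.13743863 -0.02783044] 4510 0.7511561503374324
((-1.4827475547790527, -0.3065085709095001), 50.20568084716797)
hub top 49.83323926686119 tip max 51.62443988308042
```

View pics/w5.png

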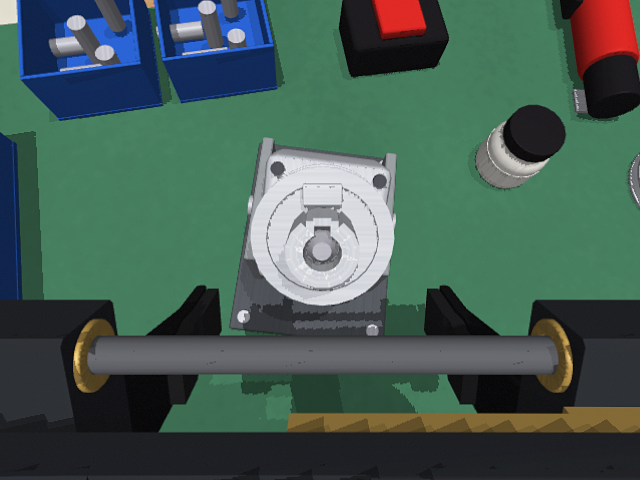

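The pulley at (322,235) is fully home. Its disc face is 18.0 mm above the shoulder, as it should be, it sits square within 0.2°, the nose shows centred in the bore at (321,250), and the gripper is clear.

```bash
python3 -c "
from rig import hand_in;print(hand_in())"
```

```text
the job is handed in; nothing more can be done
None
```

The keyed pulley is fully home on the spindle and released; it went down over the key with no noticeable contact force, the arm touched no bystanders, and I handed the job in at about 17 s (no verdict was returned).

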